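# Dock the lap tray on the faceting machine and screw it down

### The arm

A 7-joint arm with a two-finger parallel gripper is mounted at the origin on the work surface. World frame = base frame: x ahead of the robot, y to its left, z up, the work surface at z = 0. Lengths are in mm, angles in rad, forces in N, time in s.
With the tool pointing down it reaches from about 425 to 950 mm from the base axis. Payload 4.7 kg.
Tool frame: the origin (TCP) lies at the very end of the fingers, on their centre line; the grasp point (between the pads) lies 19 mm behind it; z points along the fingers, y is the line along which they close (so a half turn about z gives the same grasp; the last joint's range is limited). The gripper opens to 85 mm and grips with 20 to 120 N. Pads are 22 mm wide; open, the fingers measure 114 mm over their backs; the gripper's body (76 mm by 85 mm) begins 54 mm behind the grasp point. The pads swing forward as they close: fully open they stand 13 mm farther back than shut.
Start: joints at [-1.204, 0.469, -0.049, 1.532, 0.024, 1.141, -0.082], TCP at [260.206, 622.849, 231.335] pointing down, gripper open.
Joint ranges: [-2.59, 2.59], [-0.33, 1.99], [-1.39, 1.29], [0.1, 2.45], [-1.04, 4.18], [0.21, 1.99], [-2.66, 2.66]. Speed limits (rad/s): [2.57, 2.57, 3.14, 3.14, 3.14, 3.14, 3.14].

### API

Orientations are given as a unit quaternion [x, y, z, w].
In Python, from bench import ctrl, snapshot, camera_params gives the robot as it stands.
- The arm moves only by the tool drive_tool, never from a script. Its argument "series" is a list that holds one entry, the list of rows, each a list of 7 numbers: the turn, a rotation vector about the tool's x, y, z in degrees, then the shift along the tool's x, y, z in mm, then the gripper command: -1 is fully open, 1 is shut, values between are in proportion. A call has exactly 10 rows; each row is the pose to reach, as a shift and turn from the pose commanded when the call began, along the tool's axes at that moment; what a row does not reach only later rows make up. A row lasts 1/8 s, in which the tool goes at most 62.5 mm and 10.7 degrees, less where a joint would pass 70% of its speed; a pose out of reach is approached as far as the arm can. A call with a gripper value outside its range is refused whole. The fingers move at their own pace and stop on an object; "squeeze" is the grip in N (left out, the last holds). Time passes only in rows, so rows that repeat a pose let the fingers close, or fill a call up. It gives the time, the measured TCP pose, the force, the opening and the grip force at its end, in the units of the state.
- ctrl.read_state(): the state, without advancing time (a new reading comes with each control period).
- snapshot(name): name is "scene" or "side" or "wrist"; returns the picture (480x640x3 uint8, blue, green, red); there is no depth.
- camera_params(name): a dict with "fx", "fy", "cx", "cy" (pixels), "cam_to_world" (4x4, takes a point from camera to world coordinates). Camera axes: x right, y down, z forward; pixel columns grow to the right and rows downward; lengths in mm; the calibration is good to about 2 mm. A picture is of the moment at which its call begins: read the wrist's pose just before it. camera_params takes no time and is no camera call; for the wrist camera it gives the pose at the moment of the call.
- ctrl.job_done(): hands the job in; it is judged then, once.
The state is a dict: "time": time; "qpos": joint angles; "dq": joint speeds; "effort": joint torques, N m; "tcp_pos": TCP position; "ee_rot": TCP orientation; "ft_force": force on the tool from outside, world axes, zero at the start; "moment": the same for the moment, N m; "gripper_width": opening from 0.0 (shut) to 1.0 (fully open); "grasp_force": force on a finger pad.
Only numpy, scipy, OpenCV 4.12 (cv2) and the standard library are available. Lean on these libraries where they do the work, as an engineer would, in place of code of your own. Each camera call takes 0.05 s, during which the arm holds its last target. There are 200 camera calls.

### The job

Push the tray of laps along the wooden riser, across the gap and fully home into the dock on the machine's grey base, without lifting it or letting it dip into the gap, so that its slotted tongue goes round the screw. Then fasten it with the captive knob: press the knob down and turn it clockwise until the thread has caught and holds it, let go about half-way, take it again at another angle, turn it as far as it goes and leave it tight. Leave the mug, the jar and the tin where they stand.

Things in the scene. Friction and masses are not known exactly. Their poses are not given: they have to be found in the camera images.
- screw (a point): Fixed point on the screw's upright axis, level with the top of the machine's base (45 mm above the table). +y of this frame is the direction the tray is pushed in; the base's edge at the gap lies 200 mm to -y. Here stands the fixed steel stem, 12 mm thick, that the tongue's slot goes round.
- machine: Fixed grey base, axes as screw, origin under the middle of its edge at the gap; 150 mm wide (x), 440 long (+y), 45 high. Screw at y = 200 mm. Two 12 mm high fences, 116 mm apart, from y = 30 to 150 guide the tray; their mouths (y = 5 to 30) flare to 128. Beyond the screw: a black bowl 140 mm across, 18 high, centre y = 340, and a thin mast 120 high at x = 55, y = 425.
- riser_edge (a point): Middle of the top edge, at the gap, of the fixed wooden riser on which the tray starts (160 mm wide, top 46 mm above the table, 1 mm above the base). Axes as screw; the riser extends 290 mm to -y of this point. The gap to the base is 45 to 60 mm.
- tray_rear (a point): Middle of the outer face of the tray's rear wall, 9 mm above its underside: the face to push on, 110 mm wide, 18 high. +y points to the tray's front. Loose plywood tray 110 x 140 mm, walls 18 high, 0.4 to 0.65 kg, a steel lap and brass rods fixed in it. A flat steel tongue 50 mm wide, 4 thick, level with the underside, stands out 65 mm in front.
- tray_eye (a point): Centre of the end of the tongue's slot, 190 mm ahead (+y) of tray_rear and 50 mm ahead of the tray's front wall. The slot is 18 mm wide and open to the front (+y). With the tray home this point lies on the screw's axis and the slot's end touches the stem.
- knob_grip (a point): Centre of the black knob's grip bar, on the screw's axis, 93 mm above the table while up. The bar is 46 mm long (x of this frame), 14 thick (y), 34 high, this point half-way up. Under it a disc 40 mm across, 8 thick, and under that a steel collar 40 across, 8 thick, which moves down with the knob but does not turn.
- knob (a joint): Turn of the knob in rad, clockwise from above; hard stops at 0 and 2.8, starts at 0 to 0.2. While up it is blocked at about 0.36. Pressed down 6 mm or more it turns past that; from 0.9 the thread holds it down, draws it 3 mm further down per rad, and it stays where it is left without pressing. Takes 0.2 to 0.5 N m. Near 2.8 the collar bears on the tongue; let go there it may spring back 0.1.
- collar (a joint): How far knob and collar are down, in m: 0 up (a spring holds it there: 7 N, 10 N at 0.006), about 0.011 screwed fully down, 0.013 hard stop.
- mug: white ceramic mug, 76 mm across, 85 mm high, a bystander; origin at the centre of its underside
- jar: small white jar with a cap, 48 mm across, 70 mm high, a bystander; origin at the centre of its underside
- tin: plain steel tin, 70 mm across, 60 mm high, a bystander; origin at the centre of its underside

How it is judged (in metres and radians):
On the way, in this order (a step that is already met when the one before it is completed fails the run):
1. the tray is home round the screw while the knob is still up (horizontal distance between tray_eye and screw below 0.006 m and value of joint collar below 0.003 m), for 0.1 s.
2. the knob's thread has caught: pressed down and turned (value of joint collar above 0.005 m and value of joint knob above 0.9 rad), for 0.1 s.
3. the knob is let go part-way and the thread holds it down (all of step 2 and contact force between the fingers and knob below 0.2 N and value of joint knob below 2.4 rad), for 0.2 s.
At the end, for the whole second after the job is handed in: The end of the tongue's slot is within 6 mm of the screw's axis, the tray lies flat (within 0.04 rad) and straight in the dock (within 0.08 rad), and the knob is screwed down: turned beyond 2.5 of 2.8 rad with its collar more than 9.5 mm down (horizontal distance between tray_eye and screw below 0.006 m and angle between the y axis of tray_rear and the y axis of screw, either way round below 0.08 rad and angle between tray_rear's own z axis and vertical below 0.04 rad and value of joint knob above 2.5 rad and value of joint collar above 0.0095 m); the robot touches nothing.
It fails at once if the tray dips into the gap or is tipped (more than 0.1 rad) (angle between tray_rear's own z axis and vertical above 0.1 rad).
It fails at once if the tray is lifted more than 15 mm off the boards (height (world z) of tray_rear above 0.07 m).
It fails at once if the mug is moved more than 30 mm (distance of mug from where it was at the start of the episode above 0.03 m).
It fails at once if the jar is moved more than 30 mm (distance of jar from where it was at the start of the episode above 0.03 m).
It fails at once if the tin is moved more than 30 mm (distance of tin from where it was at the start of the episode above 0.03 m).
It also fails if it takes over 64 s, if anything falls off the work surface, if the arm or the gripper's body presses on something with over 40 N, if the wrist force passes 120 N, or if a joint passes its speed limit or range.

## Working session

There is one attempt and no reset: what is moved stays moved. The work goes in short steps, Python scripts to look and compute and a tool call to move; the robot and the scene stay as the last step left them, time stands still between calls to the robot, and variables do not carry over. Pictures are saved under pics/ and viewed, at most 10 in all, crops included, and the job is handed in when it is done.

Besides the shell and the picture viewer there is one more tool, called after "Emit:" by a JSON object that holds its "api" and its "payload". drive_tool: Moves the arm, as the interface text tells. Its arguments: {"type":"object","properties":{"series":{"type":"array"},"squeeze":{"type":"number"}},"required":["series"]}

```bash
ls; mkdir -p pics; python3 - <<'E'
from bench import ctrl,snapshot,camera_params
import cv2,numpy as np
s=ctrl.read_state();print(s)
a=snapshot("scene");b=snapshot("side")
cv2.imwrite("pics/scene.png",a);cv2.imwrite("pics/side.png",b)
for n in("scene","side","wrist"):
    p=camera_params(n);print(n,p["fx"],p["cx"],p["cy"],np.round(p["cam_to_world"],3).tolist())
E
```

```text
pics
{'time': 0.0, 'qpos': array([-1.20389854,  0.46944976, -0.0485691 ,  1.53367452,  0.02408911,
        1.14100177, -0.08229266]), 'dq': array([ 3.58079876e-04,  4.98557725e-05, -8.34949435e-06,  1.19094910e-03,
       -6.23764186e-04, -1.56102269e-03, -6.54369792e-04]), 'effort': array([-2.35214457e-04, -5.10316944e+01, -4.66901727e-02, -2.37705696e+01,
        1.07175362e-02,  7.57219037e-03,  5.53798927e-06]), 'tcp_pos': array([260.02179703, 622.28308113, 230.26393963]), 'ee_rot': array([ 1.96604210e-01,  9.80482451e-01, -9.61643493e-04, -1.55606370e-04]), 'ft_force': array([-0.28922016,  1.01757053, -0.9158644 ]), 'moment': array([-0.00934163,  0.0125259 , -0.01392528]), 'grasp_force': 0.0, 'gripper_width': 0.9959997933648886}
scene 567.3474586673383 319.64549133183004 230.24946024861617 [[0.705, 0.457, -0.542, 1116.552], [0.709, -0.43, 0.559, -609.161], [0.022, -0.779, -0.627, 738.412], [0.0, 0.0, 0.0, 1.0]]
side 542.163784462063 321.9841650438404 237.98923335006717 [[0.938, -0.257, 0.232, 356.585], [-0.346, -0.655, 0.671, -674.344], [-0.021, -0.71, -0.704, 798.557], [0.0, 0.0, 0.0, 1.0]]
wrist 376.30287282563415 324.0473247896938 236.95210194677801 [[0.386, 0.881, 0.276, 189.67], [0.923, -0.367, -0.118, 652.172], [-0.003, 0.3, -0.954, 373.602], [0.0, 0.0, 0.0, 1.0]]
```

View pics/scene.png

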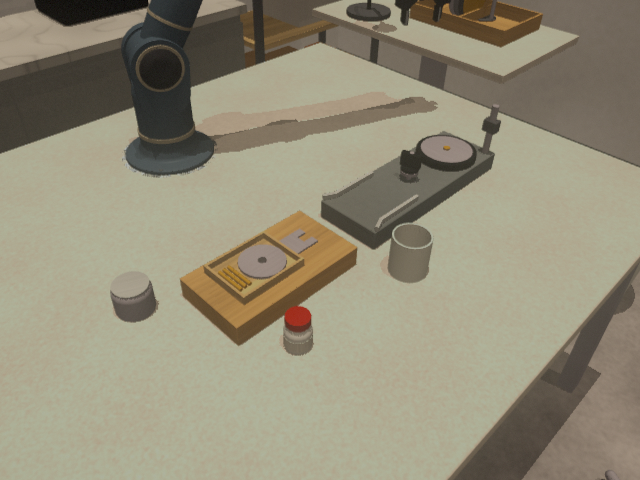

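View pics/side.png

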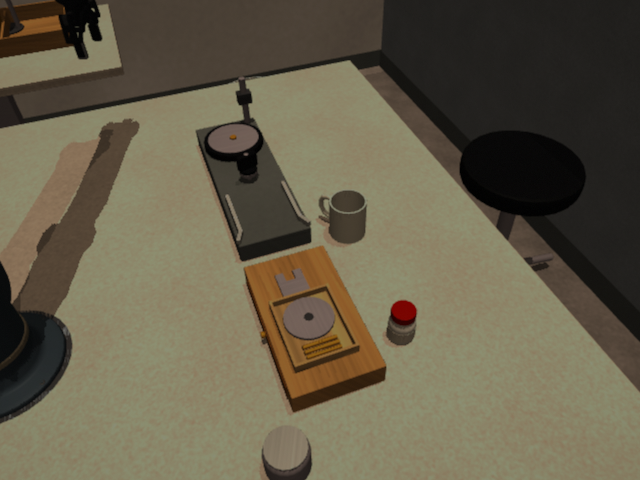

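The scene view shows the riser with its gap edge from (302,214) to (357,252), the tray at (255,267), the machine's near edge from (324,198) to (375,232) and the knob at (409,160). In the side view the riser's gap edge runs from (245,265) to (323,249) and the machine's edge from (240,245) to (307,231). The mug, jar and tin stand to the sides and behind.

```bash
cat > h.py <<'E'
from bench import ctrl,snapshot,camera_params
import cv2,numpy as np
def ray(p,uv):
    d=np.array([(uv[0]-p["cx"])/p["fx"],(uv[1]-p["cy"])/p["fy"],1]);T=np.array(p["cam_to_world"])
    return T[:3,3],T[:3,:3]@d
def onz(p,uv,z):
    o,d=ray(p,uv);return o+d*(z-o[2])/d[2]
def proj(p,X):
    T=np.array(p["cam_to_world"]);c=T[:3,:3].T@(np.asarray(X,float)-T[:3,3])
    return np.array([c[0]/c[2]*p["fx"]+p["cx"],c[1]/c[2]*p["fy"]+p["cy"]])
E
python3 - <<'E'
from h import *
S=camera_params("scene");D=camera_params("side");np.set_printoptions(precision=1,suppress=True)
L=[("riser gapL",(302,214),(245,265),46),("riser gapR",(357,252),(323,249),46),("riser rearL",(183,281),(292,393),46),("riser rearR",(237,321),(381,371),46),
("mach L",(324,198),(240,246),45),("mach R",(375,233),(307,231),45),
("tray rearL",(206,266),(287,364),64),("tray rearR",(243,297),(357,346),64),("tray frontL",(265,236),(270,300),64),("tray frontR",(303,262),(330,289),64),
("knob top",(410,153),(247,154),110),("mug",(410,235),(347,200),85),("jar",(298,316),(403,310),70),("tin",(132,285),(287,443),60)]
for n,a,b,z in L: print(n,onz(S,a,z)[:2],onz(D,b,z)[:2])
E
```

```text
riser gapL [456.1  19. ] [445.  29.]
riser gapR [611.1  13.1] [596.6  14.6]
riser rearL [ 454.2 -264.2] [ 445.5 -256.1]
riser rearR [ 591.6 -254.3] [ 588.6 -269.9]
mach L [446.5  91.6] [448.6  82.5]
mach R [596.6  81.2] [584.5  74.3]
tray rearL [ 467.4 -222.8] [ 451.5 -215.8]
tray rearR [ 570.7 -223.6] [ 566.4 -224.4]
tray frontL [475.3 -94.3] [462.7 -83.6]
tray frontR [576.4 -92.7] [568.3 -98.1]
knob top [518.8 277.6] [522.8 282.3]
mug [674.5  83.7] [676.7  89.9]
jar [ 668.  -190.6] [ 664.4 -189.9]
tin [ 416.8 -338.5] [ 413.3 -335.1]
```

Emit:
{"api": "drive_tool", "payload": {"series": [[[0, 0, 7.5, -44, -32, -10, -1], [0, 0, 15, -89, -65, -20, -1], [0, 0, 22.5, -133, -97, -30, -1], [0, 0, 30, -177, -130, -40, -1], [0, 0, 37.5, -221, -162, -50, -1], [0, 0, 45, -266, -194, -60, -1], [0, 0, 52.5, -310, -227, -69, -1], [0, 0, 60, -354, -259, -79, -1], [0, 0, 67.3, -399, -292, -89, -1], [0, 0, 67.3, -399, -292, -89, -1]]]}}

```text
time: 1.35
tcp_pos: [518.3, 194.1, 321.1]
ee_rot: [0.711, 0.704, 0.0, 0.001]
ft_force: [-1.0, 1.0, 0.1]
gripper_width: 1.002
grasp_force: 0.0
```

```bash
python3 - <<'E'
from h import *
s=ctrl.read_state();print(s["time"],s["tcp_pos"],s["ee_rot"],np.abs(s["dq"]).max())
p=camera_params("wrist");a=snapshot("wrist");cv2.imwrite("pics/w1.png",a)
import pickle;pickle.dump(p,open("w1.p","wb"))
E
```

```text
1.35 [518.30227523 194.10717723 321.13342562] [7.10525022e-01 7.03670666e-01 3.89824362e-04 1.27841916e-03] 0.0957090438770524
```

View pics/w1.png

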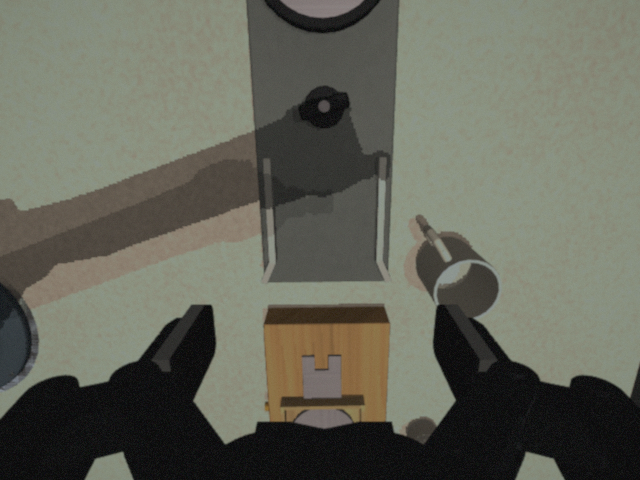

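The wrist view shows the machine's gap edge from (263,281) to (390,280), the knob's top at (324,105) with its bar from (302,114) to (348,97), and the riser's top edge from (265,323) to (389,322). The fingers are at the bottom.

```bash
python3 - <<'E'
from h import *
import pickle;np.set_printoptions(precision=1,suppress=True)
p=pickle.load(open("w1.p","rb"))
for n,uv,z in [("mL",(263,281),45),("mR",(390.5,280.5),45),("mLfar",(247.5,20),45),("mRfar",(397.5,20),45),("fenceL",(272,258),57),("fenceR",(380,257),57),("fenceLfar",(267,158),57),("fenceRfar",(382,154),57),("riserL",(265,323),46),("riserR",(389,322),46),("riserLr",(265,400),46),("riserRr",(387,400),46),
 ("knobtop",(324,105),110),("bar1",(304,114),110),("bar2",(347,97),110),("slotL",(315,369),50),("slotR",(328,369),50),("tL",(303,398),50),("tR",(341,398),50),("tLf",(303,356),50),("tRf",(341,356),50),("frontL",(281,399),64),("frontR",(364,398),64)]: print(n,onz(p,uv,z)[:2])
a=cv2.imread("pics/w1.png");c=a[70:145,270:380];c=np.clip(c.astype(float)*2.5,0,255).astype(np.uint8)
c2=np.clip(a[340:430,250:400].astype(float)*1.3,0,255).astype(np.uint8)
o=np.zeros((480,800,3),np.uint8);o[:300,:440]=cv2.resize(c,None,fx=4,fy=4);o[110:470,441:799]=cv2.resize(c2,(358,360))
cv2.imwrite("pics/w1c.png",o)
E
```

```text
mL [444.1  83.3]
mR [598.7  82.3]
mLfar [445.2 364.1]
mRfar [593.5 362.7]
fenceL [458.3 117.5]
fenceR [583.  117.3]
fenceLfar [458.8 231. ]
fenceRfar [581.1 234. ]
riserL [443.4  26.4]
riserR [599.1  26. ]
riserLr [436.7 -91. ]
riserRr [601.4 -93. ]
knobtop [519.8 282. ]
bar1 [501.8 274.6]
bar2 [540.2 288.5]
slotL [505.1 -39.5]
slotR [522.  -39.7]
tL [488.3 -84.9]
tR [539.1 -85.5]
tLf [490.1 -19.6]
tRf [538.8 -20.2]
frontL [461.  -74.1]
frontR [568.  -73.9]
```

View pics/w1c.png

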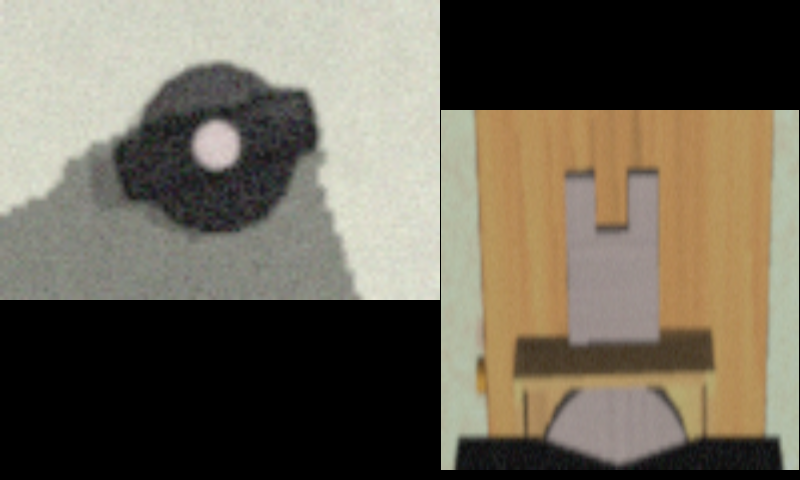

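The close-up shows the bar turned about 17° counter-clockwise from the machine's x axis. The tray's slot is open forward, straight, and about 6 mm left of the dock line. I'll go behind the tray.

Emit:
{"api": "drive_tool", "payload": {"series": [[[0, 0, 0, -51, 0, 0, 0], [0, 0, 0, -103, 0, 0, 0], [0, 0, 0, -154, -1, 0, 0], [0, 0, 0, -205, -1, 30, 0], [0, 0, 0, -256, -1, 60, 0], [0, 0, 0, -308, -1, 90, 0], [0, 0, 0, -359, -2, 120, 0], [0, 0, 0, -410, -2, 150, 0], [0, 0, 0, -461, -2, 180, 0], [0, 0, 0, -461, -2, 200, 0]]]}}

```text
time: 2.65
tcp_pos: [512.6, -264.4, 118.4]
ee_rot: [0.709, 0.706, -0.001, -0.0]
ft_force: [0.4, 0.1, 0.2]
gripper_width: 0.507
grasp_force: 0.0
```

```bash
python3 - <<'E'
from h import *
p=camera_params("wrist");a=snapshot("wrist");cv2.imwrite("pics/w2.png",a)
s=ctrl.read_state();print(s["time"],s["tcp_pos"],s["ee_rot"],np.abs(s["dq"]).max(),s["gripper_width"])
import pickle;pickle.dump(p,open("w2.p","wb"))
E
```

```text
2.7 [ 511.80522311 -260.91092773  115.91932396] [ 0.70736725  0.70683806 -0.00149301 -0.0030482 ] 0.07597777824962988 0.49549869459406576
```

View pics/w2.png

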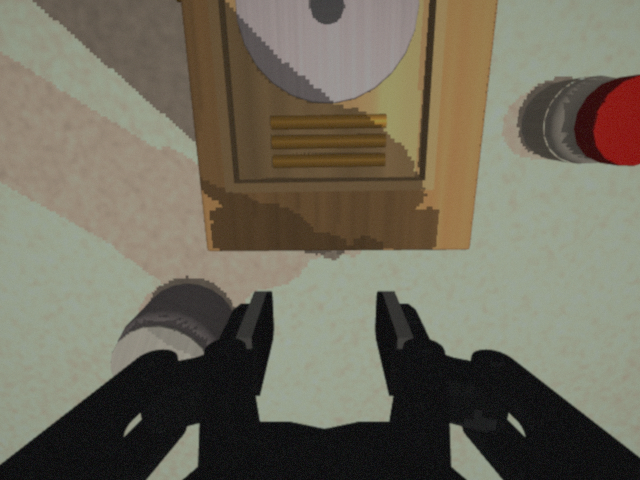

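The view shows the tray straight ahead, with its walls from column 225 to 437 and its rear edge near row 190. The tin at (180,320) is clear of the fingers. Next I lower behind the rear wall and come up to contact.

Emit:
{"api": "drive_tool", "payload": {"series": [[[0, 0, 0, 0, 0, 30, 0], [0, 0, 0, 0, 0, 55, 0], [0, 0, 0, 0, 1, 67, 0], [0, 0, 0, 0, 1, 67, 0], [0, 0, 0, 6, 1, 67, 0], [0, 0, 0, 12, 1, 67, 0], [0, 0, 0, 18, 1, 67, 0], [0, 0, 0, 24, 1, 67, 0], [0, 0, 0, 30, 1, 67, 0], [0, 0, 0, 36, 1, 67, 0]]]}}

```text
time: 3.95
tcp_pos: [515.0, -226.4, 53.6]
ee_rot: [0.707, 0.707, -0.0, 0.001]
ft_force: [0.8, -4.3, 0.4]
gripper_width: 0.501
grasp_force: 2.0
```

Emit:
{"api": "drive_tool", "payload": {"series": [[[0, 0, 0, 10, 0, 1, 0], [0, 0, 0, 26, 1, 2, 0], [0, 0, 0, 42, 2, 3, 0], [0, 0, 0, 58, 2.5, 3, 0], [0, 0, 0, 74, 3, 3, 0], [0, 0, 0, 90, 4, 3, 0], [0, 0, 0, 106, 5, 3, 0], [0, 0, 0, 118, 6, 3, 0], [0, 0, 0, 126, 6, 3, 0], [0, 0, 0, 130, 6, 3, 0]]]}}

```text
time: 5.2
tcp_pos: [522.1, -97.4, 51.4]
ee_rot: [0.707, 0.707, 0.0, 0.002]
ft_force: [0.1, -7.5, 4.2]
gripper_width: 0.5
grasp_force: 3.5
```

```bash
python3 - <<'E'
from h import *
p=camera_params("wrist");a=snapshot("wrist");cv2.imwrite("pics/w3.png",a);b=snapshot("scene")
s=ctrl.read_state();print(s["time"],s["tcp_pos"],s["ee_rot"],s["ft_force"])
import pickle;pickle.dump(p,open("w3.p","wb"))
o=np.zeros((600,800,3),np.uint8);o[:360,:480]=cv2.resize(a,(480,360));o[240:,480:]=cv2.resize(b[150:330,200:360],(320,360))
cv2.imwrite("pics/w3v.png",o)
E
```

```text
5.3 [522.12347997 -96.88769693  51.32411706] [7.07398251e-01 7.06812436e-01 4.06633034e-04 1.93151245e-03] [ 0.54588568 -5.22796995  4.7753092 ]
```

View pics/w3v.png

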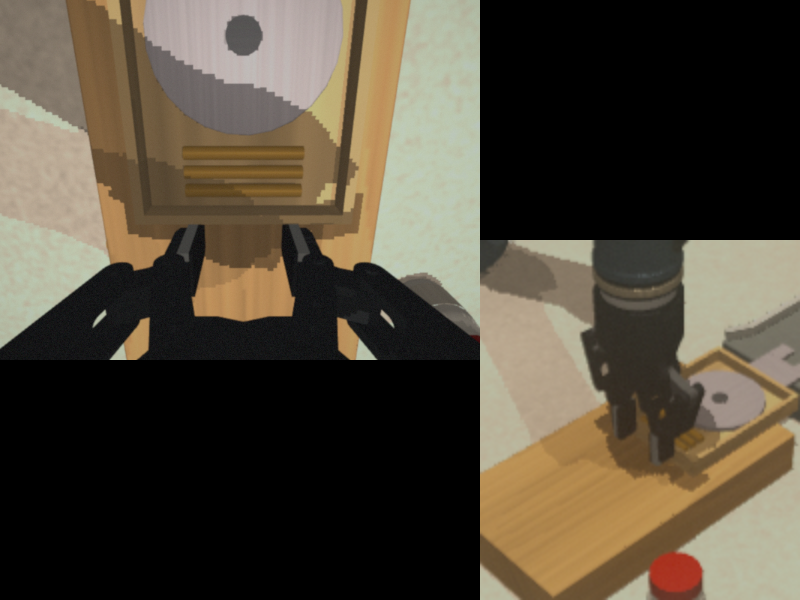

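The tray is straight against both fingers, on the riser with its front over the gap and the tongue reaching the base. I continue into the mouth.

Emit:
{"api": "drive_tool", "payload": {"series": [[[0, 0, 0, 12, 0, 0, 0], [0, 0, 0, 28, 0, 0, 0], [0, 0, 0, 44, -1, 0, 0], [0, 0, 0, 60, -1, 0, 0], [0, 0, 0, 76, -1, 0, 0], [0, 0, 0, 92, -1, 0, 0], [0, 0, 0, 108, -1, 0, 0], [0, 0, 0, 124, -1, 0, 0], [0, 0, 0, 136, -1, 0, 0], [0, 0, 0, 144, -1, 0, 0]]]}}

```text
time: 6.55
tcp_pos: [520.2, 47.3, 50.9]
ee_rot: [0.707, 0.707, -0.0, 0.001]
ft_force: [-0.1, -7.6, 4.6]
gripper_width: 0.499
grasp_force: 3.4
```

```bash
python3 - <<'E'
from h import *
p=camera_params("wrist");a=snapshot("wrist");b=snapshot("scene")
s=ctrl.read_state();print(s["time"],s["tcp_pos"],s["ft_force"])
o=np.zeros((600,800,3),np.uint8);o[:360,:480]=cv2.resize(a,(480,360));o[240:,480:]=cv2.resize(b[120:280,300:460],(320,360))
cv2.imwrite("pics/w4v.png",o)
E
```

```text
6.65 [520.19978629  48.56779278  50.71227327] [ 0.36718245 -4.12716107  2.08109146]
```

View pics/w4v.png

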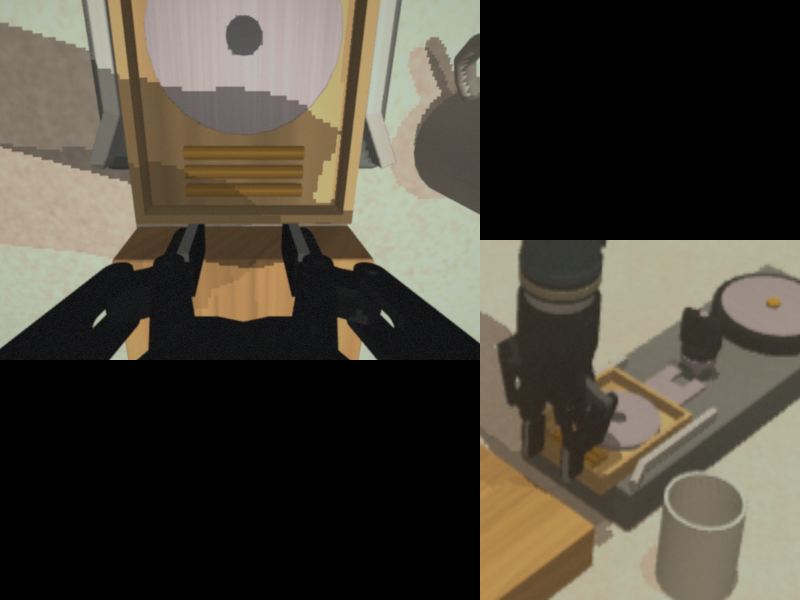

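The tray is centred between the fences, with the slot about to meet the stem. I crawl the last part.

Emit:
{"api": "drive_tool", "payload": {"series": [[[0, 0, 0, 4, 0, 0, 0], [0, 0, 0, 8, 0, 0, 0], [0, 0, 0, 12, 0, 0, 0], [0, 0, 0, 16, 0, 0, 0], [0, 0, 0, 20, 0, 0, 0], [0, 0, 0, 23, 0, 0, 0], [0, 0, 0, 25, 0, 0, 0], [0, 0, 0, 27, 0, 0, 0], [0, 0, 0, 29, 0, 0, 0], [0, 0, 0, 31, 0, 0, 0]]]}}

```text
time: 7.9
tcp_pos: [520.0, 77.5, 50.7]
ee_rot: [0.708, 0.707, -0.0, 0.001]
ft_force: [-0.7, -7.2, 5.0]
gripper_width: 0.5
grasp_force: 3.5
```

Emit:
{"api": "drive_tool", "payload": {"series": [[[0, 0, 0, 1, 0, 0, 0], [0, 0, 0, 2, 0, 0, 0], [0, 0, 0, 3, 0, 0, 0], [0, 0, 0, 4, 0, 0, 0], [0, 0, 0, 5, 0, 0, 0], [0, 0, 0, 6, 0, 0, 0], [0, 0, 0, 6, 0, 0, 0], [0, 0, 0, 6, 0, 0, 0], [0, 0, 0, 6, 0, 0, 0], [0, 0, 0, 6, 0, 0, 0]]]}}

```text
time: 9.15
tcp_pos: [519.9, 81.0, 50.7]
ee_rot: [0.708, 0.706, -0.001, 0.002]
ft_force: [-0.0, -12.1, 4.9]
gripper_width: 0.499
grasp_force: 5.9
```

Emit:
{"api": "drive_tool", "payload": {"series": [[[0, 0, 0, 1, 0, 0, 0], [0, 0, 0, 2, 0, 0, 0], [0, 0, 0, 3, 0, 0, 0], [0, 0, 0, 4, 0, 0, 0], [0, 0, 0, 4, 0, 0, 0], [0, 0, 0, 4, 0, 0, 0], [0, 0, 0, 4, 0, 0, 0], [0, 0, 0, 4, 0, 0, 0], [0, 0, 0, 4, 0, 0, 0], [0, 0, 0, 4, 0, 0, 0]]]}}

```text
time: 10.4
tcp_pos: [519.9, 81.2, 50.7]
ee_rot: [0.709, 0.705, -0.003, 0.003]
ft_force: [-0.5, -19.7, 6.0]
gripper_width: 0.499
grasp_force: 9.6
```

The force climbs without motion at TCP y = 81, so the tray is home. That puts the screw at about y = 282, which agrees with the vision estimate. I retreat and go over the knob.

Emit:
{"api": "drive_tool", "payload": {"series": [[[0, 0, 0, -10, 0, 0, 0], [0, 0, 0, -22, 0, 0, 0], [0, 0, 0, -22, 0, -50, 0], [0, 0, -10, -22, 0, -100, 0], [0, 0, -20, 10, 0, -150, 0], [0, 0, -30, 57, 0, -150, 0], [0, 0, -40, 104, 0, -150, 0], [0, 0, -50, 150, 0, -150, 0], [0, 0, -60, 193, 0, -150, 0], [0, 0, -70, 193, 0, -150, 0]]]}}

```text
time: 11.65
tcp_pos: [517.6, 288.3, 199.6]
ee_rot: [0.166, 0.986, 0.001, -0.001]
ft_force: [-0.3, 0.0, 0.2]
gripper_width: 0.498
grasp_force: 0.0
```

Emit:
{"api": "drive_tool", "payload": {"series": [[[0, 0, -10, 0, 0, 0, 0], [0, 0, -20, 0, 0, 0, 0], [0, 0, -30, 0, 0, 20, 0], [0, 0, -37, 0, 0, 40, 0], [0, 0, -37, 0, 0, 50, 0], [0, 0, -37, 0, 0, 50, 0], [0, 0, -37, 0, 0, 50, 0], [0, 0, -37, 0, 0, 50, 0], [0, 0, -37, 0, 0, 50, 0], [0, 0, -37, 0, 0, 50, 0]]]}}

```text
time: 12.9
tcp_pos: [519.8, 282.7, 150.5]
ee_rot: [-0.148, 0.989, 0.0, 0.0]
ft_force: [-1.1, 0.1, -0.6]
gripper_width: 0.502
grasp_force: 0.0
```

```bash
python3 - <<'E'
from h import *
p=camera_params("wrist");a=snapshot("wrist");b=snapshot("scene")
s=ctrl.read_state();print(s["time"],s["tcp_pos"],s["ee_rot"],s["qpos"])
import pickle;pickle.dump(p,open("w5.p","wb"))
cv2.imwrite("pics/w5.png",a)
o=np.zeros((600,800,3),np.uint8);o[:480,:640]=np.clip(a*1.6,0,255);o[440:,600:]=cv2.resize(b[120:280,320:480],(200,160))
cv2.imwrite("pics/w5v.png",o)
E
```

```text
13.0 [519.7510324  282.65606521 150.41175323] [-1.47991315e-01  9.88988654e-01  8.27592265e-05  7.86382413e-05] [-0.67445013  0.41479424  0.13741562  1.82921001 -0.07053351  0.90207227
  1.36307386]
```

View pics/w5v.png

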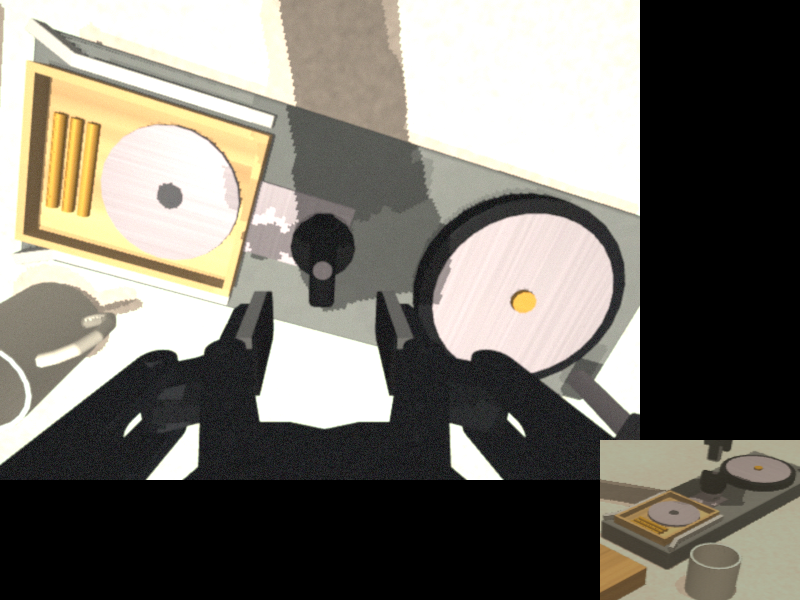

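The tray is home with the tongue round the stem. The bar lies along the tool's x and is centred between the fingers, with its top at (322,270).

```bash
python3 - <<'E'
from h import *
import pickle
p=pickle.load(open("w5.p","rb"));print(onz(p,(322,270),110)[:2], onz(p,(322,305),110)[:2])
E
```

```text
[519.69019145 281.49032519] [539.27140126 287.44672941]
```

Emit:
{"api": "drive_tool", "payload": {"series": [[[0, 0, 0, 0, 0, 30, 0], [0, 0, 0, 0, 0, 55, 0], [0, 0, 0, 0, 0, 68, 0], [0, 0, 0, 0, 0, 70, 0], [0, 0, 0, 0, 0, 70, 1], [0, 0, 0, 0, 0, 70, 1], [0, 0, 0, 0, 0, 70, 1], [0, 0, 0, 0, 0, 70, 1], [0, 0, 0, 0, 0, 70, 1], [0, 0, 0, 0, 0, 70, 1]]], "squeeze": 60}}

```text
time: 14.25
tcp_pos: [520.7, 282.1, 81.5]
ee_rot: [-0.148, 0.989, 0.0, 0.001]
ft_force: [0.1, -2.5, 6.2]
gripper_width: 0.154
grasp_force: 61.6
```

Emit:
{"api": "drive_tool", "payload": {"series": [[[0, 0, 0, 0, 0, 5, 1], [0, 0, 0, 0, 0, 9, 1], [0, 0, 0, 0, 0, 11, 1], [0, 0, 0, 0, 0, 11, 1], [0, 0, 8, 0, 0, 11, 1], [0, 0, 16, 0, 0, 11, 1], [0, 0, 24, 0, 0, 11, 1], [0, 0, 32, 0, 0, 11, 1], [0, 0, 40, 0, 0, 11, 1], [0, 0, 48, 0, 0, 11, 1]]]}}

```text
time: 15.5
tcp_pos: [520.8, 280.9, 70.9]
ee_rot: [0.269, 0.963, -0.0, 0.001]
ft_force: [-1.4, -5.8, 10.4]
gripper_width: 0.154
grasp_force: 61.9
```

```bash
python3 -c "
from h import *
s=ctrl.read_state();print(s['tcp_pos'],s['ee_rot'],s['ft_force'],s['moment'],s['gripper_width'])"
```

```text
[520.75824383 280.9473755   70.86123345] [ 2.69298791e-01  9.63056272e-01 -3.61162434e-04  8.04379821e-04] [-1.36731014 -5.82310617 10.39836718] [-1.25950455  0.30581689  0.19888309] 0.15388774967966048
```

Emit:
{"api": "drive_tool", "payload": {"series": [[[0, 0, 8, 0, 0, 0, 1], [0, 0, 16, 0, 0, 0, 1], [0, 0, 24, 0, 0, 0, 1], [0, 0, 30, 0, 0, 0, 1], [0, 0, 30, 0, 0, 0, 1], [0, 0, 30, 0, 0, 0, 1], [0, 0, 30, 0, 0, 0, 0], [0, 0, 30, 0, 0, 0, 0], [0, 0, 30, 0, 0, 0, 0], [0, 0, 30, 0, 0, 0, 0]]]}}

```text
time: 16.75
tcp_pos: [519.6, 282.9, 69.1]
ee_rot: [0.507, 0.862, 0.0, -0.0]
ft_force: [0.0, -0.4, 0.1]
gripper_width: 0.5
grasp_force: 0.0
```

Emit:
{"api": "drive_tool", "payload": {"series": [[[0, 0, 0, 0, 0, -20, 0], [0, 0, 0, 0, 0, -40, 0], [0, 0, 0, 0, 0, -60, 0], [0, 0, 0, 0, 0, -75, 0], [0, 0, 0, 0, 0, -75, 0], [0, 0, 0, 0, 0, -75, 0], [0, 0, 0, 0, 0, -75, 0], [0, 0, 0, 0, 0, -75, 0], [0, 0, 0, 0, 0, -75, 0], [0, 0, 0, 0, 0, -75, 0]]]}}

```text
time: 18.0
tcp_pos: [519.8, 282.6, 144.2]
ee_rot: [0.507, 0.862, -0.0, -0.0]
ft_force: [-0.4, -0.2, -0.4]
gripper_width: 0.503
grasp_force: 0.0
```

```bash
python3 - <<'E'
from h import *
p=camera_params("wrist");a=snapshot("wrist");b=snapshot("scene")
s=ctrl.read_state();print(s["time"],s["tcp_pos"],s["ee_rot"],s["qpos"])
import pickle;pickle.dump(p,open("w6.p","wb"))
cv2.imwrite("pics/w6.png",a)
o=np.zeros((600,800,3),np.uint8);o[:480,:640]=np.clip(a*1.8,0,255);o[360:,500:]=np.clip(cv2.resize(b[130:194,380:460],(300,240))*1.8,0,255)
cv2.imwrite("pics/w6v.png",o)
E
```

```text
18.1 [519.75666651 282.56654402 144.24576221] [ 5.07376685e-01  8.61724375e-01 -2.55589845e-05 -2.27624875e-05] [-0.96953818  0.46060772  0.53551838  1.85173833 -0.29196129  0.90766174
  0.2084866 ]
```

View pics/w6v.png

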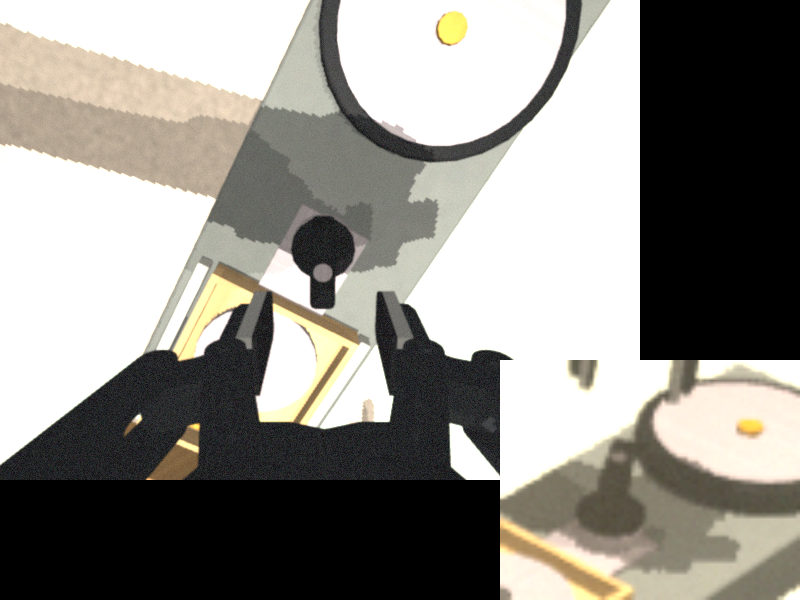

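The bar stayed aligned with the tool after the release, at (322,273) and visibly lower, so the thread holds it. I take it again here, 78° from the first grip, and turn on.

Emit:
{"api": "drive_tool", "payload": {"series": [[[0, 0, 0, 0, 0, 30, 0], [0, 0, 0, 0, 0, 55, 0], [0, 0, 0, 0, 0, 70, 0], [0, 0, 0, 0, 0, 72, 0], [0, 0, 0, 0, 0, 72, 0], [0, 0, 0, 0, 0, 72, 1], [0, 0, 0, 0, 0, 72, 1], [0, 0, 0, 0, 0, 72, 1], [0, 0, 0, 0, 0, 72, 1], [0, 0, 0, 0, 0, 72, 1]]], "squeeze": 60}}

```text
time: 19.35
tcp_pos: [519.2, 282.3, 73.2]
ee_rot: [0.508, 0.862, -0.0, -0.001]
ft_force: [-2.3, -1.0, 5.5]
gripper_width: 0.15
grasp_force: 61.5
```

Emit:
{"api": "drive_tool", "payload": {"series": [[[0, 0, 8, 0, 0, 0.5, 1], [0, 0, 16, 0, 0, 1, 1], [0, 0, 24, 0, 0, 1.5, 1], [0, 0, 32, 0, 0, 2, 1], [0, 0, 40, 0, 0, 2.5, 1], [0, 0, 48, 0, 0, 3, 1], [0, 0, 56, 0, 0, 3.5, 1], [0, 0, 62, 0, 0, 4, 1], [0, 0, 67, 0, 0, 4, 1], [0, 0, 70, 0, 0, 4, 1]]]}}

```text
time: 20.6
tcp_pos: [520.0, 282.1, 69.9]
ee_rot: [0.91, 0.414, 0.0, -0.0]
ft_force: [-2.7, -3.0, 8.9]
gripper_width: 0.155
grasp_force: 61.9
```

```bash
python3 -c "
from h import *
s=ctrl.read_state();print(s['tcp_pos'],s['ee_rot'],s['ft_force'],s['moment'],s['gripper_width'],s['qpos'])"
```

```text
[520.03919948 282.08358029  69.86953566] [ 9.10113441e-01  4.14359140e-01  1.35810172e-04 -9.71578454e-05] [-2.73996936 -2.96402969  8.94252158] [-0.63188903  0.67459407  0.23530232] 0.15520909340130598 [-1.13848863  0.65059362  0.80470927  1.91385939 -0.62291022  0.8456664
 -0.71931703]
```

Emit:
{"api": "drive_tool", "payload": {"series": [[[0, 0, 2, 0, 0, 0, 1], [0, 0, 4, 0, 0, 0, 1], [0, 0, 6, 0, 0, 0, 1], [0, 0, 8, 0, 0, 0.5, 1], [0, 0, 10, 0, 0, 0.5, 1], [0, 0, 12, 0, 0, 0.5, 1], [0, 0, 12, 0, 0, 0.5, 1], [0, 0, 12, 0, 0, 0.5, 1], [0, 0, 12, 0, 0, 0.5, 1], [0, 0, 12, 0, 0, 0.5, 1]]]}}

```text
time: 21.85
tcp_pos: [520.2, 281.9, 69.7]
ee_rot: [0.948, 0.317, 0.0, -0.0]
ft_force: [-3.7, -2.5, 12.0]
gripper_width: 0.156
grasp_force: 62.5
```

```bash
python3 -c "
from h import *
s=ctrl.read_state();print(s['tcp_pos'],s['ee_rot'],s['ft_force'],s['moment'],2*np.degrees(np.arctan2(s['ee_rot'][1],s['ee_rot'][0])))"
```

```text
[520.17450236 281.9470482   69.70894596] [ 9.48260150e-01  3.17494147e-01  1.99720426e-04 -3.38681818e-04] [-3.66980949 -2.45068344 12.03150136] [-0.75729444  0.60287606  0.05972053] 37.02290100800593
```

Emit:
{"api": "drive_tool", "payload": {"series": [[[0, 0, 2, 0, 0, 0, 1], [0, 0, 4, 0, 0, 0, 1], [0, 0, 6, 0, 0, 0, 1], [0, 0, 8, 0, 0, 0, 1], [0, 0, 10, 0, 0, 0, 1], [0, 0, 10, 0, 0, 0, 1], [0, 0, 10, 0, 0, 0, 1], [0, 0, 10, 0, 0, 0, 1], [0, 0, 10, 0, 0, 0, 1], [0, 0, 10, 0, 0, 0, 1]]]}}

```text
time: 23.1
tcp_pos: [520.6, 282.3, 69.8]
ee_rot: [0.971, 0.238, 0.001, 0.001]
ft_force: [-2.0, -2.5, 11.3]
gripper_width: 0.155
grasp_force: 104.7
```

```bash
python3 -c "
from h import *
s=ctrl.read_state();print(s['tcp_pos'],s['ee_rot'],s['ft_force'],s['moment'],2*np.degrees(np.arctan2(s['ee_rot'][1],s['ee_rot'][0])))"
```

```text
[520.61065849 282.29880672  69.84002926] [9.71149352e-01 2.38469956e-01 5.16394642e-04 8.65777334e-04] [-1.95994516 -2.4658963  11.30325061] [-0.50866582  0.46776453  2.16138854] 27.592521334942614
```

The z moment rose to 2.2 N m, so the knob is at its hard stop. I let go, rise and look.

Emit:
{"api": "drive_tool", "payload": {"series": [[[0, 0, 0, 0, 0, 0, 0], [0, 0, 0, 0, 0, 0, 0], [0, 0, 0, 0, 0, 0, 0], [0, 0, 0, 0, 0, 0, 0], [0, 0, 0, 0, 0, -20, 0], [0, 0, 0, 0, 0, -40, 0], [0, 0, 0, 0, 0, -60, 0], [0, 0, 0, 0, 0, -75, 0], [0, 0, 0, 0, 0, -75, 0], [0, 0, 0, 0, 0, -75, 0]]]}}

```text
time: 24.35
tcp_pos: [519.2, 282.7, 142.4]
ee_rot: [0.972, 0.234, -0.0, -0.0]
ft_force: [-0.3, -0.3, 0.2]
gripper_width: 0.498
grasp_force: 0.0
```

```bash
python3 - <<'E'
from h import *
p=camera_params("wrist");a=snapshot("wrist")
s=ctrl.read_state();print(s["time"],s["tcp_pos"],s["ft_force"],2*np.degrees(np.arctan2(s['ee_rot'][1],s['ee_rot'][0])))
cv2.imwrite("pics/w7v.png",np.clip(a*1.8,0,255).astype(np.uint8))
E
```

```text
24.4 [519.13131128 282.56602953 142.13503906] [-0.1823332   0.27194646 -0.06315111] 27.03169802835357
```

View pics/w7v.png

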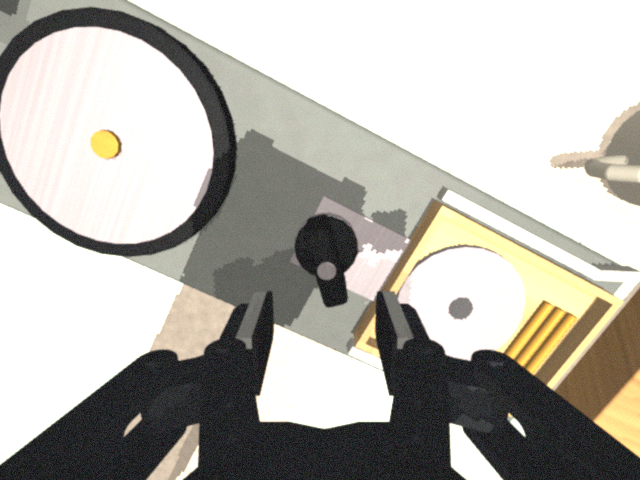

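The wrist view shows the tray home with the tongue under the collar. The bar has turned about 157° in all (2.74 rad plus the start angle), the fingers are clear, and the mug is where it was.

```bash
python3 -c "
from bench import ctrl
print(ctrl.job_done())"
```

```text
the job is handed in; nothing more can be done
None
```

I handed the job in after about 24 s of robot time: the tray is home round the screw, and I turned the knob to its stop in two grips, after which it sprang back slightly to about 2.7 rad by the wrist view. The mug, jar and tin were never touched; I got no verdict back from the judge.

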